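Latch the bottle pen's gate

TASK

Shut the small gate of the bottle pen and latch it: lift the latch bar over the lip of the catch on the post, bring the gate home, let the bar drop fully into the slot of the catch and let go, so that the gate stays shut. Do it gently: do not force the bar against the catch, and do not disturb the bottles in the pen or the beaker beside it.

Things in the scene. Friction and masses are not known exactly. Their poses are not given: they have to be found in the camera images.
- pen: Low bottle pen fixed to the bench: grey tray 120 mm deep, 270 wide, 6 thick, rails on sides and back; its gateway, between two 118 mm high posts, faces the robot. Origin: middle of the gateway, on the bench. x points into the pen (the way the gate closes), y left along the shut gate, z up. The gate's vertical hinge axis is at x 0, y +110 mm.
- catch_mark (a point): Middle of the catch's slot as drawn, 70 mm over the bench (pen x -11.5, y -116 mm), 226 mm from the hinge axis. Dark steel catch on the right-hand post, along pen x from the front: upright lip (striker) 8 mm thick; slot 12 mm wide, 27 mm deep; rear ledge 36 mm long. Tops of lip and ledge flat, 72 mm over the bench. This point stays put: see catch_lip.
- catch_lip (a point): Middle of the top of the lip as drawn. The catch is screwed on through long holes: all of it (lip, slot, ledge) may sit up to 12 mm nearer or farther along pen x, and up to 2 mm higher or lower, than catch_mark and catch_lip say. This is NOT measured: feel with the bar's underside on lip or ledge for where it drops into the slot. More than 12 N on the catch is ramming.
- gate_hinge (a point): Point on the gate's vertical hinge axis, at the left-hand post, 60 mm above the bench.
- gate (a joint): Gate angle, rad: 0 = in line with the pen's front; grows as the free right-hand end swings to the robot; range -0.17 to 1.0, so it can be pushed in past the slot. Latched, it lies between +0.065 and -0.065 by the catch's setting. Frame 193 mm long, 10 thick, top 90 mm over the bench; light friction, it stays where it is left.
- latch (a joint): Lift of the latch bar, rad: 0 = level, at rest (also when fully down in the slot); grows as its free end rises; stop at 0.5. It falls by its own weight (about 0.09 kg, damped, light friction, half a second or less). Lying on the lip or the ledge it reads about 0.05 to 0.08. To pass over them in every setting it needs 0.10 rad or more.
- latch_pivot (a point): Pivot of the latch bar on the gate's front: 90 mm along the gate from the hinge axis, 11 mm before the gate's mid-plane, 70 mm over the bench. The steel bar, 8 mm thick and 14 tall, reaches 144 mm from the pivot, past the gate's free end, and turns about an axis square to the gate.
- bar_end (a point): Point on the latch bar's mid-line near its free end, 136 mm from the pivot: the part that goes into the slot (bar 8 mm thick in a 12 mm slot). 70 mm over the bench with the bar level.
- thumb_tab (a point): Grip point on the upright steel thumb tab of the latch bar: tab 10 mm thick square to the gate (grip across this), 20 wide along the gate, top 138 mm over the bench. The point is at mid-thickness, 75 mm from the pivot along the bar towards its free end and 48 mm above the bar's mid-line: 118 mm over the bench with the bar level.
- hdpe_1: White plastic bottle, 50 mm dia., 113 mm high, standing loose in the pen, behind the gate. Origin: centre of its underside; z up its axis.
- hdpe_2: Brown plastic bottle, 42 mm dia., 93 mm high, standing loose in the pen, behind the gate. Origin: centre of its underside; z up its axis.
- beaker_1: Glass beaker, 53 mm dia., 70 mm high, standing on the bench to the right of the gate, beside the big grey cabinet. Origin: centre of its underside; z up its axis.

How it is judged:
On the way:
1. the latch bar is held raised while the gate is brought into its closed range (value of joint latch above 0.04 rad and value of joint gate below 0.09 rad), for 0.1 s.
At the end, for the whole second after the job is handed in: the latch bar is fully down (within 0.03 rad of level) in the slot between lip and ledge (its end within 6 mm of the slot's middle), and the gate is at rest (value of joint latch below 0.03 rad and x of bar_end in the frame of catch between -0.0175 and -0.0055 m and velocity of joint gate between -0.05 and 0.05 rad/s); the robot touches nothing.
It fails at once if the latch bar or anything else presses on the catch with more than 12 N (contact force between catch and anything else above 12 N).
It fails at once if a bottle in the pen or the beaker is pushed away by more than 30 mm or knocked over (distance of any of hdpe_1, hdpe_2, beaker_1 from where it was at the start of the episode above 0.03 m or angle between any of hdpe_1, hdpe_2, beaker_1's own z axis and vertical above 0.4 rad).
It also fails if it takes over 42 s, if anything falls off the work surface, if the arm or the gripper's body presses on something with over 40 N, if the wrist force passes 120 N, or if a joint passes its speed limit or range.

ROBOT

A 6-joint arm with a two-finger parallel gripper is mounted at the origin on a cart in front of the work surface, level with it; the furniture and walls round the work are solid. World frame = base frame: x ahead of the robot, y to its left, z up, the work surface at z = 0. Lengths are in m, angles in rad, forces in N, time in s.
With the tool pointing down it reaches from about 0.35 to 0.725 m from the base axis. Payload 6 kg.
Tool frame: the origin (TCP) lies at the very end of the fingers, on their centre line; the grasp point (between the pads) lies 19 mm behind it; z points along the fingers, y is the line along which they close (so a half turn about z gives the same grasp; the last joint's range is limited). The gripper opens to 85 mm and grips with 20 to 120 N. Pads are 22 mm wide; open, the fingers measure 114 mm over their backs; the gripper's body (76 mm by 85 mm) begins 54 mm behind the grasp point. The pads swing forward as they close: fully open they stand 13 mm farther back than shut.
Start: joints at [-0.773, 0.04, 0.085, 0, -1.615, -0.334], TCP at [0.268, -0.537, 0.203] pointing down, gripper open.
Joint ranges: [-2.56, 2.56], [-1.29, 2.01], [-1.08, 1.49], [-3.29, 1.98], [-2.81, -0.18], [-2.99, 2.99]. Speed limits (rad/s): [2.57, 2.57, 3.01, 3.14, 3.14, 3.14].

INTERFACE

Orientations are given as [roll, pitch, yaw] about the fixed x, y, z axes, in that order (R = Rz(yaw) Ry(pitch) Rx(roll)).
In Python, from station import robot, cams, workorder gives the robot as it stands. The module is installed in compiled form; this text tells all that it offers.
- The arm moves only by the tool step_arm, never from a script. Its arguments are lists of equal length, an entry for each row: "travel": the shift along the tool's x, y, z in m, a list of three; "turn": the turn about the tool's z in degrees. A call has 1 to 8 rows; each row is the pose to reach, as a shift and turn from the pose commanded when the call began, along the tool's axes at that moment; what a row does not reach only later rows make up. A row lasts 1/10 s, in which the tool goes at most 50 mm and 8.59 degrees, less where a joint would pass 70% of its speed; a pose out of reach is approached as far as the arm can. A call with a gripper value outside its range is refused whole. "hand" is the closure, from 0 (fully open) to 1 (shut), set as the call begins (left out, the last holds). The fingers move at their own pace and stop on an object; "newtons" is the grip in N (left out, the last holds). Time passes only in rows, so rows that repeat a pose let the fingers close. It gives the time, the measured TCP pose, the force, the opening and the grip force at its end, in the units of the state.
- robot.observe(): the state, without advancing time (a new reading comes with each control period).
- cams.capture(name): name is "scene" or "side" or "wrist"; returns the picture (400x640x3 uint8, red, green, blue); there is no depth.
- cams.camera_info(name): a dict with "fov_y" (degrees; the focal length in pixels is half the picture's height over the tangent of half this angle, whatever the lens; pixels are square), "cx", "cy" (the principal point, pixels), "distortion" ([k1, k2, p1, p2, k3] as OpenCV has them; the pictures are not rectified), "eye" and "attitude" of the camera in the world; the wrist camera has in their place "T_tool_cam" (4x4, takes a point from camera to tool coordinates, whose origin is the TCP and whose axes are the flange's). Camera axes: x right, y down, z forward; pixel columns grow to the right and rows downward; lengths in m; the calibration is good to about 2 mm. A picture is of the moment at which its call begins: read the wrist's pose just before it. camera_info takes no time and is no camera call.
- workorder.close_job(): hands the job in; it is judged then, once.
The state is a dict: "time_s": time; "q": joint angles; "joint_vel": joint speeds; "joint_torque": joint torques, N m; "ee_pos": TCP position; "tool_rot": TCP orientation; "wrist_force": force on the tool from outside, world axes, zero at the start; "moment": the same for the moment, N m; "finger_gap": finger opening in m; "grip_force": force on a finger pad.
Only numpy, scipy, OpenCV 4.12 (cv2) and the standard library are available. Lean on these libraries where they do the work, as an engineer would, in place of code of your own. Each camera call takes 0.05 s, during which the arm holds its last target. There are 200 camera calls.

## Working session

There is one attempt and no reset: what is moved stays moved. The work goes in short steps, Python scripts to look and compute and a tool call to move; the robot and the scene stay as the last step left them, time stands still between calls to the robot, and variables do not carry over. Pictures are saved under pics/ and viewed, at most 13 in all, crops included, and the job is handed in when it is done.

Besides the shell and the picture viewer there is one more tool, called after "Request:" in YAML: its name, and indented under it one key for each argument. step_arm: Moves the arm, as the interface text tells. Its arguments: {"type":"object","properties":{"travel":{"type":"array"},"turn":{"type":"array"},"hand":{"type":"number"},"newtons":{"type":"number"}},"required":["travel","turn"]}

```bash
mkdir -p pics; python3 - <<'E'
from station import robot,cams,workorder
import cv2
s=robot.observe();print(s)
for n in("scene","side"):
    print(n,cams.camera_info(n)); cv2.imwrite(f"pics/{n}1.png",cams.capture(n)[:,:,::-1])
print(cams.camera_info("wrist"))
E
```

```text
{'time_s': 0.0, 'q': array([-7.73305599e-01,  4.07943735e-02,  8.38018313e-02, -4.80251616e-04,
       -1.61549445e+00, -3.33693012e-01]), 'joint_vel': array([ 0.00014049,  0.00032985,  0.00107832, -0.00107418, -0.00071633,
        0.00130373]), 'joint_torque': array([ 1.72063425e-03, -3.68207574e+01,  3.47420776e+01,  6.93235651e+00,
       -5.35328145e-03, -2.70776144e-05]), 'ee_pos': array([ 0.26830938, -0.53623839,  0.20168059]), 'tool_rot': array([ 3.13983810e+00, -1.00408163e-04, -2.67777380e+00]), 'wrist_force': array([-0.23763321,  0.07902614, -0.29853044]), 'moment': array([-0.02528757,  0.01287366, -0.05182014]), 'grip_force': 0.0, 'finger_gap': 0.08544069286744395}
scene {'fov_y': 44.5092797921888, 'cx': 325.6064366781444, 'cy': 196.39511881586893, 'distortion': array([-0.12628982,  0.        ,  0.        ,  0.        ,  0.        ]), 'eye': array([-0.222189  ,  0.55168272,  0.68403318]), 'attitude': array([-2.13743672, -0.02214707, -2.0793808 ])}
side {'fov_y': 56.679820645230876, 'cx': 319.7529551581221, 'cy': 200.64513635133, 'distortion': array([-0.05054287,  0.        ,  0.        ,  0.        ,  0.        ]), 'eye': array([0.61323259, 0.86624949, 0.40288213]), 'attitude': array([-1.94025812,  0.02085071,  3.08916416])}
{'fov_y': 71.35948434969846, 'cx': 320.040615176404, 'cy': 201.2191984950335, 'distortion': array([0.01357159, 0.        , 0.        , 0.        , 0.        ]), 'T_tool_cam': array([[-6.31302678e-04, -9.47770156e-01, -3.18953498e-01,
         8.26760953e-02],
       [ 9.99999524e-01, -3.60933483e-04, -9.06779189e-04,
         3.35488798e-04],
       [ 7.44297256e-04, -3.18953918e-01,  9.47769932e-01,
        -1.70983219e-01],
       [ 0.00000000e+00,  0.00000000e+00,  0.00000000e+00,
         1.00000000e+00]])}
```

View pics/scene1.png

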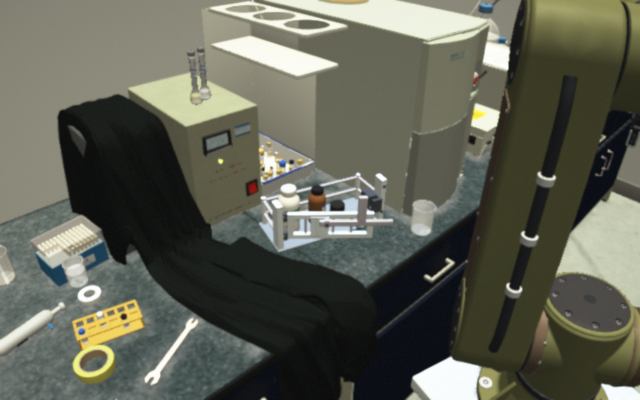

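View pics/side1.png

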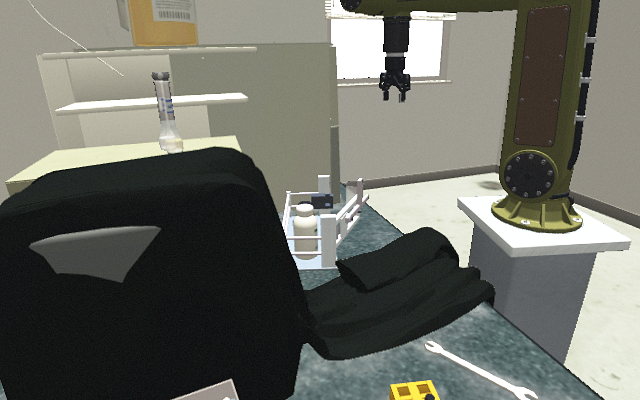

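The scene view shows the pen at about (320,212), the gate part open at (335,220) and the beaker at (423,217). The side view shows the pen at (325,220). I'll enlarge both.

```bash
python3 - <<'E'
import cv2,numpy as np
a=cv2.imread("pics/scene1.png")[165:255,250:450]; b=cv2.imread("pics/side1.png")[170:275,275:375]
a=cv2.resize(a,None,fx=4,fy=4,interpolation=2);b=cv2.resize(b,None,fx=5,fy=5,interpolation=2)
cv2.imwrite("pics/a.png",a);cv2.imwrite("pics/b.png",b)
E
```

```text
(no output)
```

View pics/a.png

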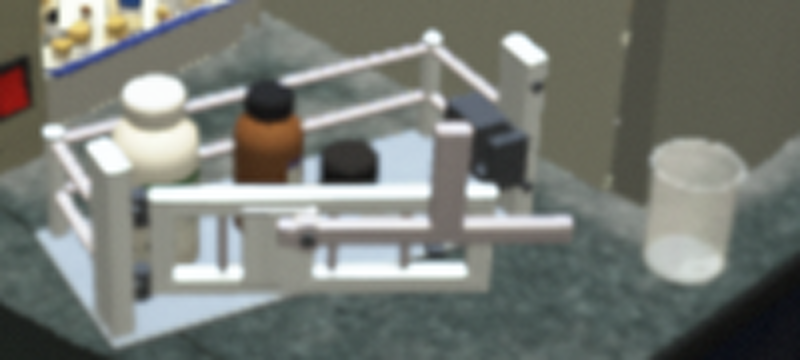

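View pics/b.png

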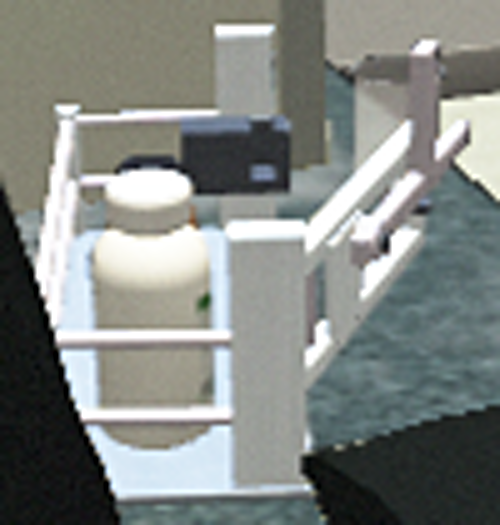

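```bash
cat > h.py <<'E'
import numpy as np,cv2
from scipy.spatial.transform import Rotation as R
from station import cams
def cam(n,s=None):
    i=cams.camera_info(n)
    if n=="wrist":
        T=np.eye(4);T[:3,:3]=R.from_euler("xyz",s["tool_rot"]).as_matrix();T[:3,3]=s["ee_pos"];T=T@i["T_tool_cam"]
        r,e=T[:3,:3],T[:3,3]
    else: r,e=R.from_euler("xyz",i["attitude"]).as_matrix(),i["eye"]
    f=200/np.tan(np.radians(i["fov_y"]/2))
    return r.T,e,np.array([[f,0,i["cx"]],[0,f,i["cy"]],[0,0,1]]),i["distortion"]
def proj(c,P):
    r,e,K,d=c
    return cv2.projectPoints(np.array(P,float).reshape(-1,3),cv2.Rodrigues(r)[0],-r@e,K,d)[0][:,0]
def pen2w(p,P): # p=x,y,yaw
    P=np.array(P,float);c,s=np.cos(p[2]),np.sin(p[2])
    return np.stack([p[0]+c*P[...,0]-s*P[...,1],p[1]+s*P[...,0]+c*P[...,1],P[...,2]],-1)
def gate(g,a,f,z): # a along, f in front of midplane -> pen frame (hinge (0,.11))
    return [-a*np.sin(g)-f*np.cos(g),.11-a*np.cos(g)+f*np.sin(g),z]
E
cat > fit.py <<'E'
from h import *
from scipy.optimize import least_squares
S,D=cam("scene"),cam("side")
sc=lambda u,v:[(u+.5)/4-.5+250,(v+.5)/4-.5+165]; sd=lambda u,v:[(u+.5)/5-.5+275,(v+.5)/5-.5+170]
obsS=[sc(454,128),sc(572,229),sc(110,155),sc(525,50),sc(141,245),sc(118,343),sc(52,130),sc(432,37)]
obsD=[sd(426,47),sd(463,135),sd(267,230),sd(247,32),sd(67,108)]
def model(q):
    x,y,w,g,xp,yp,x0,xr,yr,zr=q
    tab=gate(g,.165,.011,.138);tip=gate(g,.234,.011,.07)
    A=[tab,tip,[xp,yp,.118],[xp,-yp,.118],[0,.11,.06],[x0,.135,.004],[xr,yr,zr],[xr,-yr,zr]]
    B=[tab,tip,[xp,yp,.118],[xp,-yp,.118],[xr,yr,zr]]
    return pen2w(q,A),pen2w(q,B)
def res(q):
    A,B=model(q)
    return np.r_[(proj(S,A)-obsS).ravel(),(proj(D,B)-obsD).ravel(),(q[4])/.01,(q[5]-.125)/.01]
o=least_squares(res,[.55,-.1,0,.5,0,.125,-.01,.1,.13,.1])
print(o.x.round(4));print(res(o.x).round(1))
J=np.linalg.inv(o.jac.T@o.jac);print(np.sqrt(np.diag(J)).round(4))
q=o.x
for n,P in dict(hinge=[0,.11,.06],tab=gate(q[3],.165,.011,.118),end=gate(q[3],.226,.011,.07),mark=[-.0115,-.116,.07]).items(): print(n,pen2w(q,P).round(4))
E
python3 fit.py
```

```text
[ 0.5591  0.0889 -0.0481  0.3919  0.005   0.1272 -0.0108  0.0699  0.1121
  0.1281]
[  0.1   0.3   0.    0.8  -1.5   0.8  -1.8   1.9  -0.1   0.   -2.4   1.5
   8.5 -13.1   2.   -9.9  -0.3   0.   -0.5   0.   -0.5   0.7   1.1   0.5
   5.9  17.9   0.5   0.2]
[0.0027 0.0011 0.0086 0.018  0.0028 0.0016 0.004  0.0029 0.0017 0.0016]
hinge [0.5643 0.1988 0.06  ]
tab [0.4841 0.0542 0.118 ]
end [ 0.4581 -0.001   0.07  ]
mark [ 0.542  -0.0264  0.07  ]
```

```bash
sed -i 's/,sc(52,130),sc(432,37)\]/]/; s/,sd(67,108)\]/]/; s/,\[xr,yr,zr\],\[xr,-yr,zr\]\]/]/; s/,\[xr,yr,zr\]\]/]/; s/,xr,yr,zr=q/=q/; s/,-.01,.1,.13,.1\]/,-.01]/' fit.py; python3 fit.py
python3 - <<'E'
from h import *
from station import robot
s=robot.observe();Rm=R.from_euler("xyz",s["tool_rot"]).as_matrix();print(Rm.round(3))
print(Rm.T@(np.array([.42,.04,.24])-s["ee_pos"]))
E
```

```text
[ 5.647e-01  8.490e-02 -3.360e-02  4.307e-01  4.000e-04  1.286e-01
 -1.310e-02]
[ 0.7 -0.1  0.7  0.9 -0.3  0.7 -0.7  0.8  0.8 -1.4 -1.   0.7 -0.7 -0.2
 -0.2 -0.1 -0.2  0.2 -0.1 -0.1  0.   0.4]
[0.0027 0.0011 0.0104 0.0183 0.0028 0.0016 0.0039]
hinge [0.5684 0.1948 0.06  ]
tab [0.4846 0.0522 0.118 ]
end [ 0.4573 -0.0023  0.07  ]
mark [ 0.5493 -0.0306  0.07  ]
[[-0.894 -0.447 -0.001]
 [-0.447  0.894  0.001]
 [ 0.     0.002 -1.   ]]
[-0.39347836  0.44761382 -0.03756152]
```

Request:
step_arm:
  travel:
    - [-0.23,0.215,-0.018]
    - [-0.23,0.215,-0.018]
    - [-0.23,0.215,-0.018]
    - [-0.23,0.215,-0.018]
    - [-0.23,0.215,-0.018]
    - [-0.23,0.215,-0.018]
    - [-0.23,0.215,-0.018]
    - [-0.23,0.215,-0.018]
  turn: [-4,-8,-12,-16,-20,-20,-20,-20]

```text
time_s: 0.9
ee_pos: [0.3787, -0.2394, 0.2208]
tool_rot: [-3.141, 0.001, -2.325]
wrist_force: [-0.1, -0.6, 0.4]
finger_gap: 0.0853
grip_force: 0.0
```

```bash
cat >> h.py <<'E'
def goto(s,xyz,yang): # travel/turn to reach xyz with tool y at world angle yang(deg)
    Rm=R.from_euler("xyz",s["tool_rot"]).as_matrix()
    a=np.degrees(np.arctan2(Rm[1,1],Rm[0,1]))
    print("q",s["q"].round(3),"pos",s["ee_pos"].round(4),"yang",a.round(2),"t",s["time_s"])
    print("travel",(Rm.T@(np.array(xyz)-s["ee_pos"])).round(4),"turn",round(-((yang-a+180)%360-180),2))
E
python3 - <<'E'
from h import *
from station import robot
goto(robot.observe(),[.485,.052,.22],153.4)
E
```

```text
q [-1.100e-01 -3.700e-01 -2.430e-01 -1.000e-03 -1.697e+00 -6.440e-01] pos [ 0.3787 -0.2394  0.2208] yang 136.81 t 0.9
travel [-0.2852  0.1219  0.001 ] turn -16.59
```

Request:
step_arm:
  travel:
    - [-0.285,0.122,0]
    - [-0.285,0.122,0]
    - [-0.285,0.122,0]
    - [-0.285,0.122,0]
    - [-0.285,0.122,0]
    - [-0.285,0.122,0]
    - [-0.285,0.122,0]
    - [-0.285,0.122,0]
  turn: [-3,-6,-9,-12,-15,-16.6,-16.6,-16.6]

```text
time_s: 1.7
ee_pos: [0.4855, 0.05, 0.2196]
tool_rot: [3.14, -0.002, -2.038]
wrist_force: [0.4, 0.3, -0.3]
finger_gap: 0.0856
grip_force: 0.0
```

```bash
python3 - <<'E'
from h import *
from station import robot
import pickle
s=robot.observe();im=cams.capture("wrist")
cv2.imwrite("pics/w1.png",im[:,:,::-1]);pickle.dump(s,open("s1.pkl","wb"));goto(s,[.485,.052,.22],153.4)
q=[.5647,.0849,-.0336,.4307]
print(proj(cam("wrist",s),pen2w(q,[gate(q[3],.165,.011,.138),gate(q[3],.234,.011,.077),[-.0115,-.116,.072],[-.0255,-.116,.072]])).round(0))
E
```

```text
q [ 0.517 -0.255 -0.157 -0.    -1.672 -0.984] pos [0.4855 0.05   0.2196] yang 153.25 t 1.7
travel [-0.0016  0.0013 -0.0004] turn -0.15
[[321. 200.]
 [321. 122.]
 [237. 144.]
 [247. 139.]]
```

View pics/w1.png

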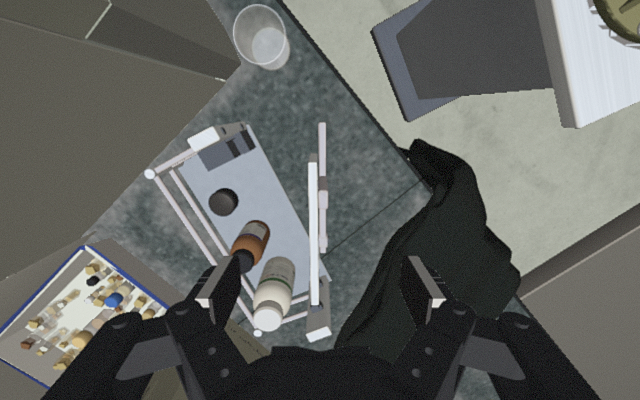

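Wrist view: bar tip at (322,123), tab at about (322,187), catch at about (228,147) and posts at (203,138) and (318,334), all within 1–2 px of the prediction. I'll zoom in on the catch and gate.

```bash
python3 - <<'E'
import cv2
a=cv2.imread("pics/w1.png")
b=cv2.resize(a[100:220,180:340],None,fx=5,fy=5,interpolation=2);cv2.imwrite("pics/w1c.png",b)
E
```

```text
(no output)
```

View pics/w1c.png

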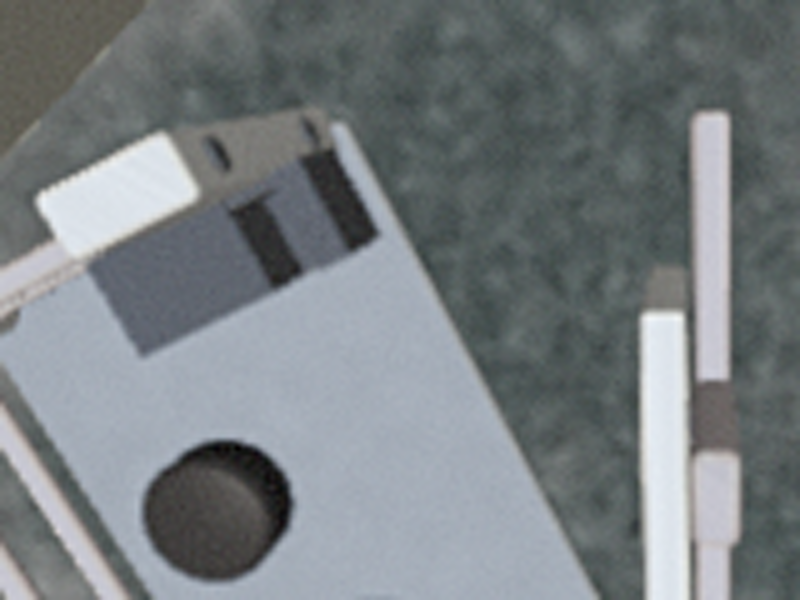

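```bash
cat > fit2.py <<'E'
from fit import *
import pickle
W=cam("wrist",pickle.load(open("s1.pkl","rb")))
wc=lambda u,v:[(u+.5)/5-.5+180,(v+.5)/5-.5+100]
obsW=[wc(717,498),wc(711,112),wc(118,195),[318,334.5],wc(251,246),wc(327,202),wc(118,310)]
def res2(q):
    g,d=q[3],q[7]
    P=pen2w(q,[gate(g,.165,.011,.138),gate(g,.234,.011,.077),[q[4],-q[5],.118],[q[4],q[5],.118],[d-.0055,-.116,.072],[d-.0255,-.116,.072],[d+.0305,-.116,.072]])
    return np.r_[res(q[:7]),(proj(W,P)-obsW).ravel()]
o=least_squares(res2,np.r_[q,0]);q=o.x
print(q.round(4));print(res2(q)[-14:].round(1));print(np.sqrt(np.diag(np.linalg.inv(o.jac.T@o.jac))).round(4))
d=q[7]
gl=np.arcsin((.0115-d-.011)/.226)  # gate angle where bar end x = slot middle
print("g latched",gl)
for g in (q[3],gl+.1,gl): print(g.round(3),"tab",pen2w(q,gate(g,.165,.011,.118)).round(4),"yang",180+np.degrees(q[2]-g))
E
python3 fit2.py|tail -8
```

```text
[ 5.646e-01  8.410e-02 -3.240e-02  4.379e-01  4.000e-04  1.306e-01
 -1.260e-02  2.900e-03]
[-0.9  0.6  0.2 -0.3  0.8  2.2  1.1  2.4 -0.4 -1.7 -0.2 -0.5 -1.1 -1.2]
[0.0015 0.0005 0.0051 0.0089 0.0016 0.0007 0.0035 0.0019]
g latched -0.01066142892540912
0.438 tab [0.4836 0.052  0.118 ] yang 153.04942253202853
0.089 tab [0.5372 0.0316 0.118 ] yang 173.02235600219169
-0.011 tab [0.5536 0.0293 0.118 ] yang 178.75193395349993
```

```bash
python3 - <<'E'
from h import *
from station import robot
goto(robot.observe(),[.4836,.052,.102],153.05)
E
```

```text
q [ 0.515 -0.257 -0.157  0.    -1.672 -0.983] pos [0.4853 0.049  0.2201] yang 153.18 t 1.75
travel [-0.0021  0.0027  0.1181] turn 0.13
```

Request:
step_arm:
  travel:
    - [-0.002,0.0025,0.03]
    - [-0.002,0.0025,0.06]
    - [-0.002,0.0025,0.09]
    - [-0.002,0.0025,0.108]
    - [-0.002,0.0025,0.118]
    - [-0.002,0.0025,0.118]
  turn: [0,0,0,0,0,0]
  hand: 0.3
  newtons: 20

```text
time_s: 2.35
ee_pos: [0.4833, 0.0509, 0.1018]
tool_rot: [3.141, -0.001, -2.041]
wrist_force: [0.2, 0.0, 0.1]
finger_gap: 0.0597
grip_force: 0.0
```

```bash
python3 - <<'E'
from h import *
from station import robot
s=robot.observe();im=cams.capture("wrist")
cv2.imwrite("pics/w2.png",im[:,:,::-1]);goto(s,[.4836,.052,.102],153.05);print(s["wrist_force"],s["finger_gap"])
E
```

```text
q [ 0.521 -0.259 -0.374 -0.    -1.458 -0.991] pos [0.4833 0.0509 0.1018] yang 153.07 t 2.35
travel [-0.0011  0.0003 -0.0002] turn 0.02
[0.20263586 0.03506177 0.12788371] 0.059716255446810564
```

View pics/w2.png

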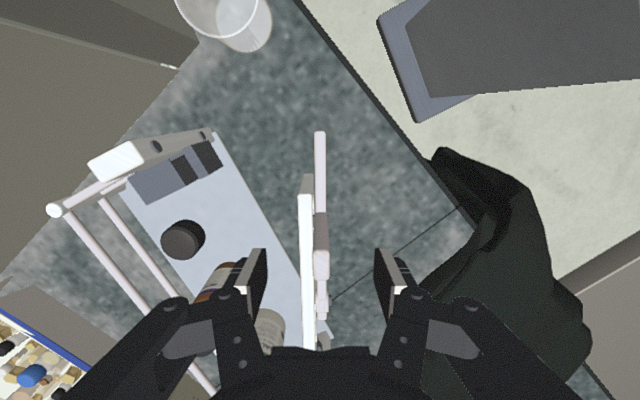

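The tab (321,262) sits centred between the pads (260 and 380), so I'm closing.

Request:
step_arm:
  travel:
    - [0,0,0]
    - [0,0,0]
    - [0,0,0]
    - [0,0,0]
    - [0,0,0]
    - [0,0,0]
  turn: [0,0,0,0,0,0]
  hand: 1
  newtons: 20

```text
time_s: 3.0
ee_pos: [0.4842, 0.0525, 0.1034]
tool_rot: [-3.141, 0.001, -2.039]
wrist_force: [-0.6, -0.9, 4.0]
finger_gap: 0.0091
grip_force: 22.9
```

Request:
step_arm:
  travel:
    - [-0.0015,0,-0.0022]
    - [-0.003,0,-0.0044]
    - [-0.0046,0,-0.0065]
    - [-0.0063,0,-0.0086]
    - [-0.008,0,-0.0106]
    - [-0.01,0,-0.0127]
    - [-0.01,0,-0.0127]
  turn: [0,0,0,0,0,0,0]

```text
time_s: 3.7
ee_pos: [0.4885, 0.0623, 0.1149]
tool_rot: [3.141, 0.001, -2.039]
wrist_force: [2.7, 4.5, -7.6]
finger_gap: 0.0094
grip_force: 20.5
```

```bash
cat > plan.py <<'E'
from h import *
from station import robot
import sys
# rows from current tool pose following hinge arc to gate angles
q=[.5646,.0841,-.0324]
s=robot.observe();Rm=R.from_euler("xyz",s["tool_rot"]).as_matrix()
H=pen2w(q,[0,.11,.06]);v=s["ee_pos"]-H
a=np.degrees(np.arctan2(Rm[1,1],Rm[0,1]))
th=np.arctan2(v[1],v[0]); r=np.hypot(v[0],v[1])
g0=-(th+np.pi/2-q[2])-np.arctan2(.011,np.sqrt(r*r-.011**2))
print("g from pos",g0.round(4),"from yaw",np.radians(180-a)+q[2],"r",r.round(4),s["wrist_force"].round(1),s["ee_pos"].round(4),s["finger_gap"].round(4))
for d in map(float,sys.argv[1:]):
    w=R.from_euler("z",d).apply(v)-v
    print(d,(Rm.T@w).round(4),round(-np.degrees(d),2))
E
python3 plan.py .04 .08 .12 .16 .2 .24 .28 .32 .36 .4 .44
python3 - <<'E'
from h import *
im=cams.capture("wrist");cv2.imwrite("pics/w3.png",im[:,:,::-1])
E
```

```text
Traceback (most recent call last):
  File "plan.py", line 11, in <module>
    print("g from pos",g0.round(4),"from yaw",np.radians(180-a)+q[2],"r",r.round(4),s["wrist_force"].round(1),s["ee_pos"].round(4),s["finger_gap"].round(4))
                                                                                                                                   ^^^^^^^^^^^^^^^^^^^^^
AttributeError: 'float' object has no attribute 'round'
```

View pics/w3.png

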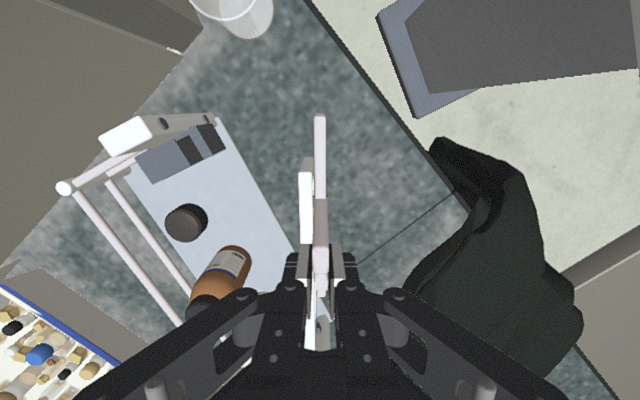

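The tab is gripped at (320,250) and the bar tip is at (320,116). I'll work out the lift from the tip.

```bash
sed -i 's/s\["finger_gap"\].round(4)/s["finger_gap"]/' plan.py; python3 plan.py .04 .08 .12 .16 .2 .24 .28 .32 .36 .4 .44
python3 - <<'E'
from h import *
from station import robot
s=robot.observe();q=[.5646,.0841,-.0324];c=cam("wrist",s);g=.438
for t in(0,.1,.15,.2,.25):
    f=lambda a,b:(.09+a*np.cos(t)-b*np.sin(t),.011,.07+a*np.sin(t)+b*np.cos(t))
    print(t,proj(c,pen2w(q,[gate(g,*f(.144,.007)),gate(g,*f(.085,.068))])).round(1).tolist())
E
```

```text
g from pos 0.4397 from yaw 0.4353527504407772 r 0.154 [ 3.2  5.2 -8.5] [0.4885 0.0622 0.1148] 0.009011855375664866
0.04 [ 0.0003 -0.0062 -0.    ] -2.29
0.08 [ 0.0004 -0.0123 -0.    ] -4.58
0.12 [ 0.0003 -0.0185 -0.    ] -6.88
0.16 [-0.0001 -0.0246 -0.    ] -9.17
0.2 [-0.0007 -0.0307 -0.    ] -11.46
0.24 [-0.0016 -0.0368 -0.    ] -13.75
0.28 [-0.0028 -0.0429 -0.    ] -16.04
0.32 [-0.0041 -0.0489 -0.    ] -18.33
0.36 [-0.0057 -0.0549 -0.    ] -20.63
0.4 [-0.0076 -0.0607 -0.    ] -22.92
0.44 [-0.0097 -0.0665 -0.    ] -25.21
0 [[319.3, 110.4], [319.0, 220.0]]
0.1 [[319.2, 112.9], [318.9, 237.8]]
0.15 [[319.2, 115.2], [318.9, 247.4]]
0.2 [[319.2, 118.2], [318.9, 257.4]]
0.25 [[319.2, 122.0], [318.9, 267.7]]
```

```bash
python3 - <<'E'
from h import *
import pickle
W=cam("wrist",pickle.load(open("s1.pkl","rb")));r,e,K,d=W;q=[.5646,.0841,-.0324]
for n,u,z in(("brown base",(256,235),.006),("brown cap",(243,261),.099),("white base",(277,275),.006),("white cap",(267,318),.119),("black",(222,203),.03)):
    p=cv2.undistortPoints(np.array([[u]],float),K,d)[0,0];v=r.T@np.r_[p,1];P=e+v*(z-e[2])/v[2]
    c,s=np.cos(q[2]),np.sin(q[2]);D=P[:2]-q[:2];print(n,(c*D[0]+s*D[1]).round(3),(-s*D[0]+c*D[1]).round(3))
E
```

```text
brown base 0.052 0.014
brown cap 0.042 0.007
white base 0.055 0.089
white cap 0.044 0.078
black 0.06 -0.056
```

Request:
step_arm:
  travel:
    - [0.0003,-0.0062,0]
    - [0.0004,-0.0123,0]
    - [0.0003,-0.0185,0]
    - [-0.0001,-0.0246,0]
    - [-0.0007,-0.0307,0]
    - [-0.0016,-0.0368,0]
    - [-0.0028,-0.0429,0]
    - [-0.0028,-0.0429,0]
  turn: [-2.29,-4.58,-6.88,-9.17,-11.46,-13.75,-16.04,-16.04]

```text
time_s: 4.55
ee_pos: [0.5281, 0.0452, 0.1143]
tool_rot: [3.14, 0.001, -1.758]
wrist_force: [1.6, 5.3, -8.7]
finger_gap: 0.0091
grip_force: 20.5
```

```bash
python3 plan.py .03 .06 .09 .12 .15 .18 .19 .2
```

```text
g from pos 0.1589 from yaw 0.154751426942685 r 0.1542 [ 1.6  5.3 -8.7] [0.5281 0.0452 0.1143] 0.009065997552508104
0.03 [ 0.0003 -0.0046 -0.    ] -1.72
0.06 [ 0.0004 -0.0092 -0.    ] -3.44
0.09 [ 0.0004 -0.0139 -0.    ] -5.16
0.12 [ 0.0003 -0.0185 -0.    ] -6.88
0.15 [ 0.     -0.0231 -0.    ] -8.59
0.18 [-0.0004 -0.0277 -0.    ] -10.31
0.19 [-0.0006 -0.0292 -0.    ] -10.89
0.2 [-0.0008 -0.0308 -0.    ] -11.46
```

Request:
step_arm:
  travel:
    - [0.0003,-0.0046,0]
    - [0.0004,-0.0092,0]
    - [0.0004,-0.0139,0]
    - [0.0003,-0.0185,0]
    - [0,-0.0231,0]
    - [-0.0004,-0.0277,0]
    - [-0.0006,-0.0295,0]
    - [-0.0006,-0.0295,0]
  turn: [-1.72,-3.44,-5.16,-6.88,-8.59,-10.31,-11.0,-11.0]

```text
time_s: 5.35
ee_pos: [0.5568, 0.0404, 0.1142]
tool_rot: [3.14, 0.001, -1.566]
wrist_force: [1.3, 6.2, -9.6]
finger_gap: 0.0091
grip_force: 20.6
```

```bash
python3 plan.py -.01 -.02; python3 - <<'E'
from h import *
from station import robot
im=cams.capture("wrist");cv2.imwrite("pics/w4.png",im[:,:,::-1])
cv2.imwrite("pics/w4c.png",cv2.resize(im[80:280,220:420,::-1],None,fx=3,fy=3,interpolation=2))
E
```

```text
g from pos -0.0301 from yaw 6.246464984298261 r 0.154 [ 1.3  6.2 -9.6] [0.5568 0.0404 0.1142] 0.009125212334306772
-0.01 [-0.0001  0.0015  0.    ] 0.57
-0.02 [-0.0003  0.0031  0.    ] 1.15
```

View pics/w4c.png

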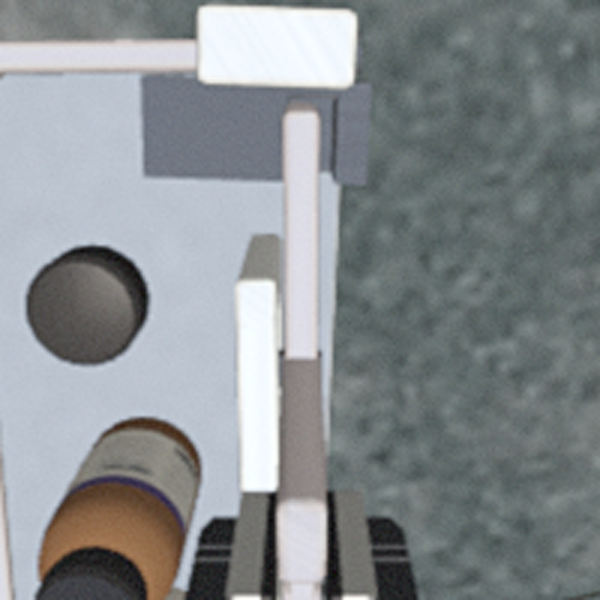

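The catch shows clearly from above. The slot runs from crop column 290 to 338 (centre 314) and the bar is centred at 301, so the gate is about 3.2 mm too far in. I'll back out 2.2 mm at the tab, lower slightly and release.

Request:
step_arm:
  travel:
    - [0,0.001,0]
    - [-0.0002,0.0022,0]
    - [0.0007,0.0022,0.001]
    - [0.0014,0.0022,0.002]
    - [0.0019,0.0022,0.0029]
    - [0.0019,0.0022,0.0029]
  turn: [0.4,0.8,0.8,0.8,0.8,0.8]

```text
time_s: 6.0
ee_pos: [0.5549, 0.0385, 0.1123]
tool_rot: [3.141, 0.001, -1.581]
wrist_force: [-0.2, 5.5, -5.3]
finger_gap: 0.0091
grip_force: 20.9
```

```bash
python3 plan.py; python3 - <<'E'
from h import *
im=cams.capture("wrist")
cv2.imwrite("pics/w5c.png",cv2.resize(im[80:280,220:420,::-1],None,fx=3,fy=3,interpolation=2))
a=im[:,:,:].astype(int)
for v in(118,122,126,130,134): print(v,a[v,300:350].sum(1).tolist())
E
```

```text
g from pos -0.0177 from yaw -0.022503237984899303 r 0.1561 [-0.2  5.5 -5.3] [0.5549 0.0385 0.1123] 0.009073599283596573
118 [359, 365, 359, 365, 371, 368, 355, 362, 361, 360, 368, 326, 261, 315, 357, 343, 389, 407, 409, 411, 424, 411, 424, 412, 384, 390, 357, 302, 286, 378, 382, 371, 372, 369, 372, 373, 373, 381, 383, 349, 295, 308, 325, 339, 357, 331, 312, 315, 306, 306]
122 [375, 359, 364, 356, 381, 374, 361, 369, 358, 373, 369, 317, 273, 304, 486, 609, 652, 662, 666, 673, 669, 677, 669, 669, 663, 613, 447, 291, 278, 371, 372, 366, 361, 380, 357, 369, 362, 370, 373, 338, 310, 316, 333, 332, 324, 323, 327, 315, 338, 318]
126 [354, 359, 353, 365, 358, 372, 358, 372, 352, 363, 373, 322, 269, 333, 492, 603, 647, 667, 663, 669, 669, 671, 670, 670, 666, 601, 441, 304, 289, 372, 379, 368, 358, 373, 366, 366, 360, 367, 361, 362, 350, 345, 342, 338, 336, 318, 322, 316, 319, 295]
130 [362, 369, 363, 368, 361, 362, 363, 360, 363, 367, 361, 323, 270, 323, 484, 595, 649, 662, 672, 671, 670, 678, 673, 666, 666, 608, 439, 266, 281, 357, 353, 362, 349, 364, 352, 358, 355, 359, 347, 329, 327, 330, 333, 329, 336, 336, 319, 319, 306, 301]
134 [365, 355, 364, 361, 373, 356, 371, 372, 369, 368, 368, 326, 289, 339, 472, 594, 647, 665, 669, 670, 669, 666, 673, 666, 661, 599, 427, 280, 297, 368, 374, 376, 358, 360, 371, 364, 357, 376, 345, 326, 309, 319, 317, 308, 291, 305, 306, 312, 313, 325]
```

The bar now has even dark slot gaps of about 2 px on both sides (columns 312 and 328, bar 314–326). It is centred, so I'm releasing.

Request:
step_arm:
  travel:
    - [0,0,0]
    - [0,0,0]
    - [0,0,0]
    - [0,0,0]
    - [0,0,0]
    - [0,0,0]
    - [0,0,0]
    - [0,0,0]
  turn: [0,0,0,0,0,0,0,0]
  hand: 0.75

```text
time_s: 6.85
ee_pos: [0.5549, 0.0376, 0.1125]
tool_rot: [3.142, -0.0, -1.581]
wrist_force: [0.0, 0.2, -0.6]
finger_gap: 0.0216
grip_force: 0.0
```

```bash
python3 plan.py; python3 - <<'E'
from h import *
im=cams.capture("wrist")
cv2.imwrite("pics/w6c.png",cv2.resize(im[80:280,220:420,::-1],None,fx=3,fy=3,interpolation=2))
E
```

```text
g from pos -0.0178 from yaw -0.022168982856381633 r 0.1571 [ 0.   0.2 -0.6] [0.5549 0.0376 0.1125] 0.021629104474736264
```

View pics/w6c.png

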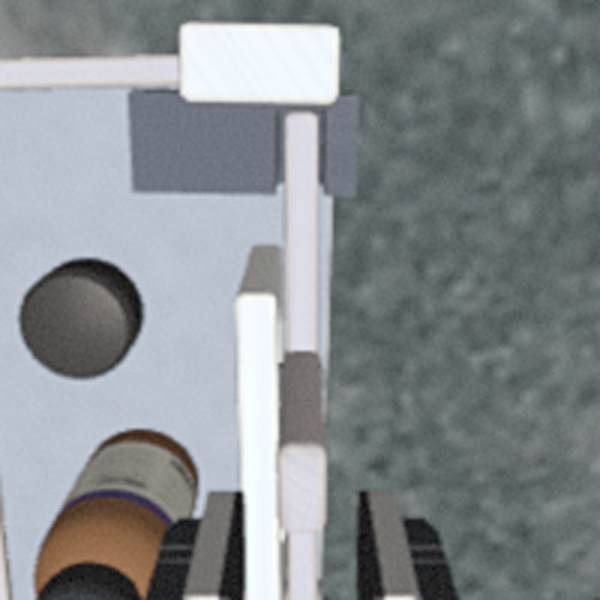

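The bar (crop columns 285–318) lies in the slot (275–327), with dark gaps on both sides. I'll check the level numerically.

```bash
python3 - <<'E'
from h import *
from station import robot
s=robot.observe();q=[.5646,.0841,-.0324];c=cam("wrist",s);g=-.018
for t in(0,.03,.06,.1):
    f=lambda a,b:(.09+a*np.cos(t)-b*np.sin(t),.011,.07+a*np.sin(t)+b*np.cos(t))
    P=proj(c,pen2w(q,[gate(g,*f(.144,.007)),gate(g,*f(.085,.068)),gate(g,*f(.065,.068)),gate(g,*f(.085,.007))]))
    print(t,((P-[220,80])*3).round(0).tolist())
E
```

```text
0 [[299.0, 104.0], [298.0, 438.0], [298.0, 532.0], [298.0, 343.0]]
0.03 [[299.0, 106.0], [298.0, 454.0], [297.0, 546.0], [298.0, 347.0]]
0.06 [[299.0, 108.0], [298.0, 470.0], [297.0, 561.0], [298.0, 351.0]]
0.1 [[299.0, 112.0], [298.0, 493.0], [297.0, 581.0], [298.0, 357.0]]
```

The tip-to-tab spacing is 334 px observed and 334 px predicted for level, so the bar is fully down. I'll withdraw straight up.

Request:
step_arm:
  travel:
    - [0,0,-0.01]
    - [0,0,-0.03]
    - [0,0,-0.06]
    - [0,0,-0.1]
    - [0,0,-0.12]
    - [0,0,-0.12]
    - [0,0,-0.12]
  turn: [0,0,0,0,0,0,0]

```text
time_s: 7.6
ee_pos: [0.555, 0.0378, 0.2331]
tool_rot: [-3.141, 0.001, -1.581]
wrist_force: [0.6, 0.3, -0.6]
finger_gap: 0.0213
grip_force: 0.0
```

```bash
python3 - <<'E'
from h import *
from station import robot
s=robot.observe();im=cams.capture("wrist");q=[.5646,.0841,-.0324];c=cam("wrist",s);g=-.018
for t in(0,.06):
    f=lambda a,b:(.09+a*np.cos(t)-b*np.sin(t),.011,.07+a*np.sin(t)+b*np.cos(t))
    P=proj(c,pen2w(q,[gate(g,*f(.144,.007)),gate(g,*f(.085,.068)),gate(g,*f(.065,.068))]))
    print(t,((P-[240,80])*4).round(0).tolist())
cv2.imwrite("pics/w7c.png",cv2.resize(im[80:230,240:400,::-1],None,fx=4,fy=4,interpolation=2))
E
```

```text
0 [[320.0, 127.0], [319.0, 384.0], [319.0, 462.0]]
0.06 [[320.0, 130.0], [319.0, 406.0], [319.0, 483.0]]
```

View pics/w7c.png

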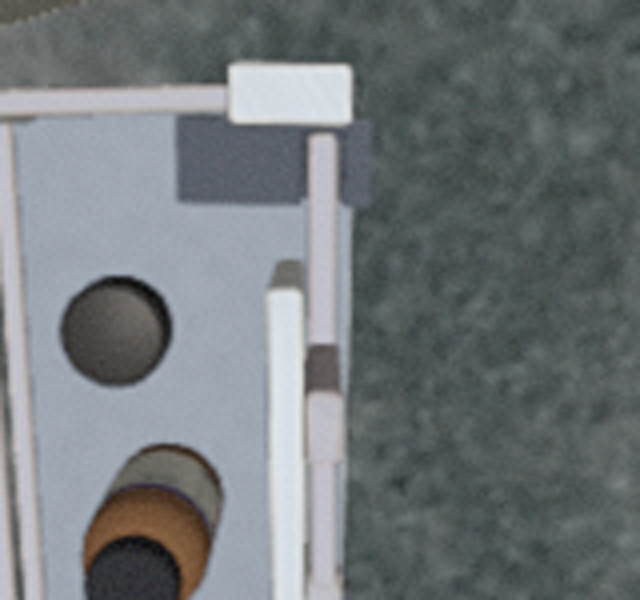

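The bar tip (322,133) lies in the slot (305–342). The tab top spans 392–462, which matches a level bar, and the arm is clear. I'm handing the job in.

```bash
python3 -c "
from station import workorder
print(workorder.close_job())"
```

```text
the job is handed in; nothing more can be done
None
```

The gate is shut with the latch bar level and fully down in the catch slot in the last wrist image; the arm is withdrawn and the job is handed in at about 7.7 s, with no verdict returned.

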